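# Roll a grinding jar up the loading ramp into a jar mill

## Robot

A 6-joint arm with a two-finger parallel gripper is mounted at the origin on the work surface. World frame = base frame: x ahead of the robot, y to its left, z up, the work surface at z = 0. Lengths are in m, angles in rad, forces in N, time in s.
With the tool pointing down it reaches from about 0.225 to 0.725 m from the base axis. Payload 3.1 kg.
Tool frame: the origin (TCP) lies at the very end of the fingers, on their centre line; the grasp point (between the pads) lies 19 mm behind it (env.pinch_z is the distance from the TCP to the grasp point, in m); z points along the fingers, y is the direction in which the jaws open and shut (so a half turn about z gives the same grasp; the last joint's range is limited). The gripper opens to 85 mm and grips with 20 to 120 N. Pads are 22 mm wide; open, the fingers measure 114 mm over their backs; the gripper's body (76 mm by 85 mm) begins 54 mm behind the grasp point. The pads swing forward as they close: fully open they stand 13 mm farther back than shut.
Start: joints at [1.209, 0.048, 0.099, 1.622, 0, 1.443], TCP at [0.122, 0.511, 0.231] pointing down, gripper open.
Joint ranges: [-2.91, 2.91], [-0.99, 1.94], [-1.21, 1.42], [-2.12, 2.29], [-1.49, 1.47], [-3.14, 3.14]. Speed limits (rad/s): [2.79, 2.79, 3.14, 3.14, 3.14, 3.14].

## Interface

Orientations are given as a 3x3 rotation matrix whose columns are the frame's x, y, z axes.
In Python, from plant import observe, imaging, workorder, env gives the robot as it stands. The module is installed in compiled form; this text tells all that it offers.
- The arm moves only by the shell command python3 -m inch 'ROWS' [OPENING] [FORCE]. ROWS is JSON, a list of rows, each a list of 4 numbers: the shift along the world's x, y, z in mm, then the turn about the world's z in rad. A call has exactly 5 rows; each row shifts and turns the commanded pose from where the row before left it; what a row does not reach is not made up. A row lasts 1/12 s, in which the tool goes at most 41.7 mm and 7.16 degrees, less where a joint would pass 70% of its speed; a pose out of reach is approached as far as the arm can. A call with a gripper value outside its range is refused whole. OPENING is the finger opening in mm, from 0 to 85.4, set as the call begins (- or left out, the last holds). The fingers move at their own pace and stop on an object; FORCE is the grip in N (left out, the last holds). Time passes only in rows, so rows that do not move let the fingers close, or fill a call up. It gives the time, the measured TCP pose, the force and the opening at its end, in the units of the state.
- observe(): the state, without advancing time (a new reading comes with each control period).
- imaging.capture(name): name is "scene" or "top" or "wrist"; returns a dict with "img" (400x640x3 uint8, blue, green, red), "fx", "fy", "cx", "cy" (pixels), "origin" and "attitude" of the camera in the world. Camera axes: x right, y up, looking along -z (the intrinsics and any distortion apply to the point x, -y, -z); pixel columns grow to the right and rows downward; lengths in m; the calibration is good to about 2 mm. The wrist camera is an equidistant fisheye: a pixel r from the principal point sees the ray r / f radians off the axis. A picture is of the moment at which its call begins. There is no depth.
- workorder.hand_in(): hands the job in, once; it reports no verdict.
The state is a dict: "time_s": time; "joint_positions": joint angles; "qd": joint speeds; "tau": joint torques, N m; "eef_pos": TCP position; "tcp_rot": TCP orientation; "force": force on the tool from outside, world axes, zero at the start; "ft_torque": the same for the moment, N m; "finger_gap": finger opening in m.
Only numpy, scipy, OpenCV 4.12 (cv2) and the standard library are available. Lean on these libraries where they do the work, as an engineer would, in place of code of your own. Each camera call takes 0.05 s, during which the arm holds its last target.

## Task

Load the jar mill: with your fingertips, push the white grinding jar that lies on its side on the bench up the loading ramp and over the first roller, until it drops into its seat between the two rollers. Push slowly and steadily, so that it never runs away from you or rolls back down the ramp, and do not pick it up. Leave it lying still in its seat, with the other things on the bench undisturbed.

Things in the scene. Friction and masses are not known exactly. Their poses are not given: they have to be found in the camera images.
- jar_center (a point): centre of the jar lying on the bench before the ramp's foot, 45 mm up: a white glazed cylinder, 118 mm long, 86 mm in diameter, lid at its +y end, with two dark rubber bands (90 mm in diameter, 10 mm wide, 82 mm apart) on which it rolls easily; 0.6 to 0.92 kg. The frame turns as it rolls; y is its long axis, at the start within 0.06 rad of the mill's y.
- mill: the jar mill, bolted down: two dark rubber rollers 30 mm in diameter, 144 mm long, in a low frame with a grey motor housing at one end. Origin on the bench below the seat; x points the way the jar is pushed, y along the rollers to the motor, z up. Roller axes at x = -31 and 31 mm, tops 37 mm up; they turn easily. Bearing plates at y = +-75 to 85 mm are 49 mm high.
- seat (a point): where the jar's centre lies when it is in its seat between the rollers: 73 mm above the bench, over the mill's origin. Pushed over the crest of the first roller (its centre then 31 mm short of the seat and 82 mm up), the jar drops 9 mm into the seat by itself.
- ramp: the loading ramp, grey painted sheet metal fixed to the mill. Origin on its running surface at the middle of its foot, level with the bench, 266 mm before the mill's origin; x points up the slope (9 degrees), y as the mill's. 224 mm long; its top end, 35 mm up, meets the first roller. Side cheeks stand 17 mm above its surface, 144 mm apart inside, flared at the foot.
- motor_top (a point): middle of the top of the mill's grey motor housing, 78 mm up; the housing measures 140 mm along the mill's x and 96 mm along its y
- spare_jar: bystander: a second jar of the same kind, standing upright on the bench lid up, beside the ramp, on the side away from the motor; origin at its centre, 59 mm up
- amber_bottle: bystander: round amber bottle, 60 mm in diameter, 125 mm high, beside the ramp, on the side away from the motor; origin at its foot
- bead_pot: bystander: small white pot with a blue lid, 52 mm in diameter, 55 mm high, beside the rollers on the side away from the motor; origin at its foot
- stopper: bystander: tapered rubber stopper, 32 mm in diameter, 28 mm high, beside the ramp between the bottle and the spare jar; origin at its foot
- beaker: bystander: glass beaker, 68 mm in diameter, 90 mm high, beyond the mill; origin at its foot
- wrench: bystander: steel wrench for the jar's lid nut, 160 mm long, lying on the bench beyond the mill; origin under its middle, x along it
- jar_brush: bystander: wooden-handled bench brush, 200 mm long, lying to one side of the jar, towards the robot; origin under its middle, x along it

How it is judged:
On the way, in this order (a step that is already met when the one before it is completed fails the run):
1. the jar rolls on the lower half of the ramp (x of jar_center in the frame of ramp between 0.03 and 0.11 m and z of jar_center in the frame of ramp below 0.055 m), for 0.1 s.
2. the jar rolls on the upper half of the ramp (x of jar_center in the frame of ramp between 0.12 and 0.21 m and z of jar_center in the frame of ramp below 0.055 m), for 0.1 s.
At the end, for the whole second after the job is handed in: the jar lies at rest in its seat between the two rollers: its centre within 7 mm of the seat's middle across the rollers, 66 to 79 mm above the bench, within 20 mm of the middle along the rollers, its axis within 0.1 rad of theirs (x of jar_center in the frame of mill between -0.007 and 0.007 m and height (world z) of jar_center between 0.066 and 0.079 m and y of jar_center in the frame of mill between -0.02 and 0.02 m and angle between the y axis of jar_center and the y axis of mill, either way round below 0.1 rad and linear speed of jar below 0.02 m/s and angular speed of jar below 0.4 rad/s); the robot touches nothing.
It fails at once if the jar is lifted off the bench, the ramp or the rollers (by more than 15 mm) (height (world z) of jar_center above 0.1 m or (x of jar_center in the frame of mill below -0.27 m and height (world z) of jar_center above 0.061 m) or (x of jar_center in the frame of ramp between 0 and 0.2 m and z of jar_center in the frame of ramp above 0.061 m)).
It fails at once if the jar is let run, up or back, or is knocked along (faster than 0.3 m/s before it reaches the rollers) (x of jar_center in the frame of mill below -0.05 m and linear speed of jar above 0.3 m/s).
It fails at once if the jar rolls away behind its starting place (more than 70 mm) (x of jar_center in the frame of mill below -0.43 m).
It fails at once if another thing on the bench is shoved (more than 25 mm) (distance of any of spare_jar, amber_bottle, bead_pot, stopper, beaker, wrench, jar_brush from where it was at the start of the episode above 0.025 m).
It also fails if it takes over 38 s, if anything falls off the work surface, if the arm or the gripper's body presses on something with over 40 N, if the wrist force passes 120 N, or if a joint passes its speed limit or range.

## Working session

There is one attempt and no reset: what is moved stays moved. The work goes in short steps, Python scripts to look and compute and a shell command to move; the robot and the scene stay as the last step left them, time stands still between calls to the robot, and variables do not carry over. Pictures are saved under pics/ and viewed, and the job is handed in when it is done.

```bash
mkdir -p pics; ls
cat > h.py <<'E'
import numpy as np, cv2
from plant import observe, imaging, workorder, env
def cap(name, fn=None):
    d=imaging.capture(name)
    if fn: cv2.imwrite('pics/'+fn+'.png', d['img'])
    return d
def ray(d,u,v):
    x=(u-d['cx'])/d['fx']; y=(v-d['cy'])/d['fy']
    r=np.array([x,-y,-1.0]); r=np.array(d['attitude'])@r
    return np.array(d['origin']), r/np.linalg.norm(r)
def onplane(d,u,v,z):
    o,r=ray(d,u,v); return o+r*(z-o[2])/r[2]
def proj(d,p):
    c=np.array(d['attitude']).T@(np.array(p)-np.array(d['origin']))
    return d['cx']+d['fx']*c[0]/-c[2], d['cy']+d['fy']*(-c[1])/-c[2]
E
python3 - <<'E'
from h import *
for n in ('scene','top'):
    d=cap(n,n+'0'); print(n,{k:np.round(v,4).tolist() for k,v in d.items() if k!='img'})
s=observe(); print({k:np.round(v,3).tolist() for k,v in s.items()})
E
```

```text
pics
scene {'fx': 376.5551, 'fy': 376.5551, 'cx': 322.6133, 'cy': 200.6476, 'origin': [0.9456, 0.2562, 0.7083], 'attitude': [[-0.5065, -0.6715, 0.5409], [0.8621, -0.406, 0.3033], [0.016, 0.6199, 0.7845]]}
top {'fx': 380.3703, 'fy': 380.3703, 'cx': 324.1839, 'cy': 195.8597, 'origin': [0.3795, 0.0127, 0.8721], 'attitude': [[0.0594, 0.9762, -0.2085], [-0.9982, 0.0584, -0.011], [0.0015, 0.2088, 0.978]]}
{'time_s': 0.1, 'joint_positions': [1.209, 0.049, 0.098, 1.622, -0.0, 1.443], 'qd': [-0.001, 0.001, 0.005, 0.001, 0.001, -0.0], 'tau': [0.003, -33.985, 32.093, 0.016, -0.0, -0.0], 'eef_pos': [0.121, 0.51, 0.23], 'tcp_rot': [[-0.973, 0.232, -0.001], [0.232, 0.973, -0.002], [0.0, -0.002, -1.0]], 'force': [-0.595, 0.501, 0.523], 'ft_torque': [-0.016, 0.005, -0.04], 'finger_gap': 0.085}
```

View pics/scene0.png

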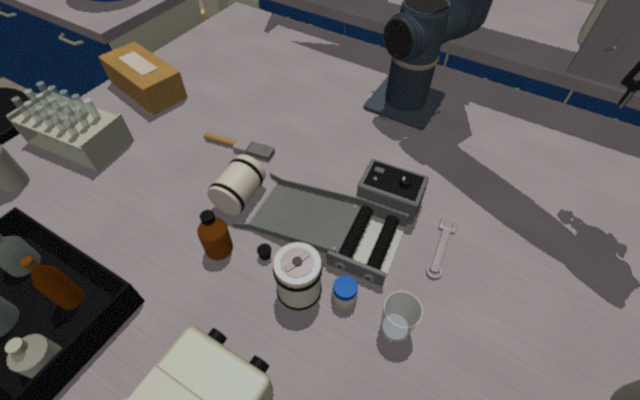

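View pics/top0.png

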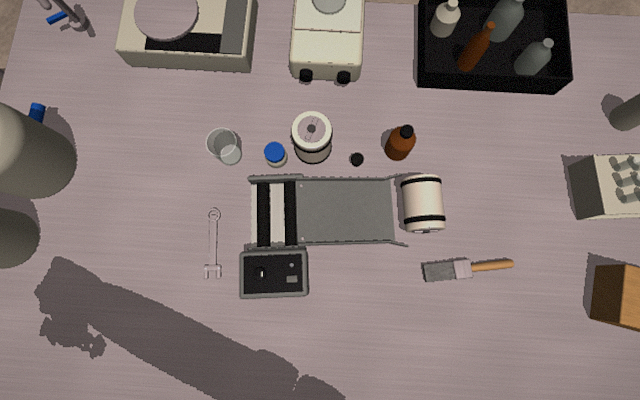

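The top view shows the mill at px (275,212), the ramp at x 300–395 and the jar at (423,203), just at the ramp foot. World -y is to the right in the image. I'll enlarge it to measure.

Run:
```python
from h import *
im=cv2.imread('pics/top0.png')
c=im[160:310,230:460]; cv2.imwrite('pics/c1.png',cv2.resize(c,None,fx=3.4,fy=3.4,interpolation=cv2.INTER_CUBIC))
im=cv2.imread('pics/scene0.png')
c=im[130:290,200:440]; cv2.imwrite('pics/c2.png',cv2.resize(c,None,fx=3.3,fy=3.3,interpolation=cv2.INTER_CUBIC))
```

```text
(no output)
```

View pics/c1.png

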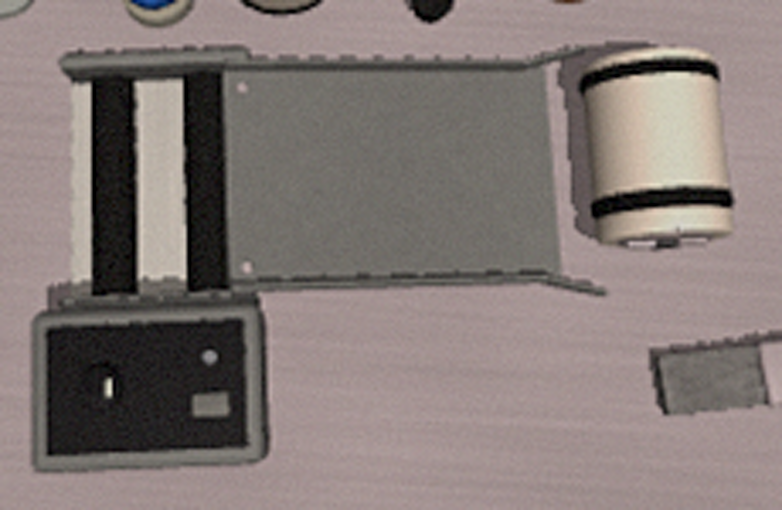

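View pics/c2.png

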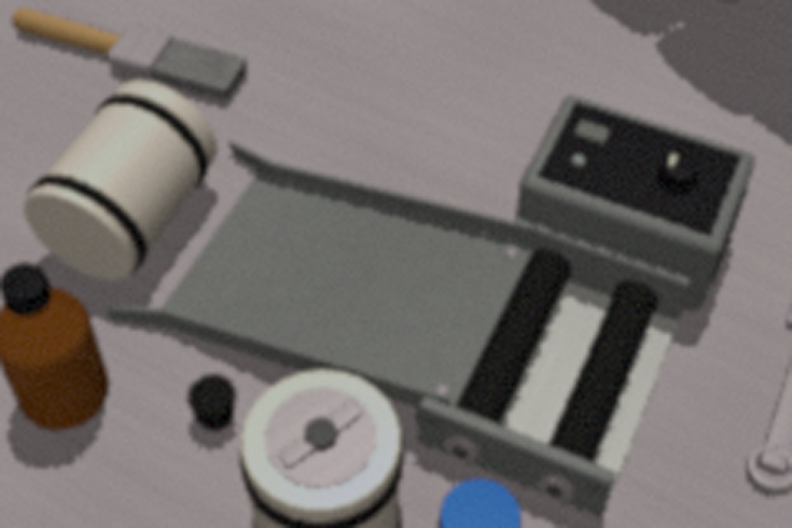

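```bash
python3 - <<'E'
from h import *
d=imaging.capture('top'); print(observe()['time_s'])
P=lambda u,v,z: onplane(d,230+u/3.4-.35,160+v/3.4-.35,z)
def pr(n,*a): print(n,[np.round(x*1000,0)[:2].astype(int).tolist() for x in a])
m=[P(*q,.078) for q in((35,310),(262,297),(268,460),(33,470))]; pr('motor',*m,np.mean(m,0))
pr('foot',P(548,65,0),P(562,270,0),)
pr('roller2',P(112,80,.03),P(115,290,.03)); pr('roller1',P(205,73,.03),P(210,288,.03))
pr('cheek foot',P(527,68,.0),P(547,275,.017)); 
pr('cheektop',P(245,55,.052),P(528,65,.017),P(262,285,.052),P(545,278,.017))
b=[P(648,75,.075),P(662,203,.075)]; pr('bandmid(crown)',*b)
pr('jar L/R bandz45',P(580,78,.045),P(720,72,.045),P(592,210,.045),P(733,200,.045))
pr('jar ends',P(650,47,.07),P(660,240,.045))
E
python3 - <<'E'
from h import *
# jar mask
d=imaging.capture('top'); im=d['img']; hsv=cv2.cvtColor(im,cv2.COLOR_BGR2HSV)
for nm in('top','scene'):
    d=imaging.capture(nm); im=d['img'].astype(int)
    m=((im[...,2]-im[...,0]>12)&(im[...,2]>120)&(im[...,1]-im[...,0]>8)).astype(np.uint8)
    n,l,s,c=cv2.connectedComponentsWithStats(m)
    for i in range(1,n):
        if s[i,4]>80: print(nm,s[i].tolist(),c[i].round(1))
E
```

```text
0.15
motor [[422, 189], [438, 51], [342, 41], [328, 180], [383, 115]]
foot [[616, -133], [474, -145]]
roller2 [[580, 164], [441, 149]]
roller1 [[589, 102], [446, 88]]
cheek foot [[613, -118], [468, -132]]
cheektop [[597, 75], [611, -116], [448, 53], [466, -131]]
bandmid(crown) [[593, -184], [511, -193]]
jar L/R bandz45 [[596, -146], [606, -238], [509, -156], [521, -246]]
jar ends [[613, -186], [492, -199]]
top [0, 0, 21, 68, 782] [ 6.6 29.5]
top [115, 0, 137, 58, 1611] [159.4  34.3]
top [191, 0, 36, 34, 930] [210.1  16.4]
top [289, 0, 76, 73, 4317] [327.1  35.2]
top [366, 0, 53, 4, 161] [395.5   1.1]
top [436, 0, 25, 24, 378] [448.4  12.8]
top [567, 0, 73, 16, 974] [605.1   6.5]
top [0, 110, 19, 62, 799] [  7.  139.9]
top [291, 111, 41, 39, 610] [311.  129.6]
top [583, 154, 57, 66, 1972] [616.  187.6]
top [404, 174, 36, 6, 106] [422.1 175.8]
top [405, 181, 39, 36, 1221] [423.7 198.5]
top [251, 184, 6, 59, 270] [253.5 213.4]
top [270, 184, 15, 59, 654] [276.9 212.9]
top [407, 220, 39, 12, 282] [426.4 224.7]
top [471, 260, 44, 12, 318] [492.4 265.7]
top [620, 265, 20, 64, 1049] [630.8 297.4]
scene [99, 41, 81, 49, 1958] [138.6  64.6]
scene [11, 109, 109, 40, 1064] [ 69.8 128.2]
scene [204, 132, 33, 13, 162] [219.6 137.6]
scene [236, 154, 28, 18, 143] [251.2 161.2]
scene [215, 162, 30, 22, 245] [228.6 171.8]
scene [230, 165, 28, 32, 474] [244.3 181. ]
scene [209, 186, 29, 18, 113] [224.2 192.6]
scene [129, 326, 140, 74, 2516] [187.6 366.7]
scene [5, 334, 42, 37, 934] [ 26.2 351.5]
```

Run:
```python
from h import *
d=imaging.capture('scene'); t=imaging.capture('top')
O=np.array([.516,.126,0]);X=np.array([-.1,.995,0]);Y=np.array([-.995,-.1,0]);Z=np.array([0,0,1])
def draw(d,fn,J,a):
    im=d['img'].copy(); k=3; im=cv2.resize(im,None,fx=k,fy=k,interpolation=cv2.INTER_CUBIC)
    def l(p,q,c):
        cv2.line(im,*[tuple(int(round(k*(w+.5)-.5)) for w in proj(d,x)) for x in(p,q)],c,1,cv2.LINE_AA)
    M=lambda x,y,z:O+X*x+Y*y+Z*z
    for x in(-.031,.031): l(M(x,-.072,.037),M(x,.072,.037),(0,0,255))
    for y in(-.072,.072): l(M(-.266,y,0),M(-.045,y,.035),(0,255,0))
    l(M(-.266,-.072,0),M(-.266,.072,0),(0,255,0))
    ax=np.array([-np.cos(a),-np.sin(a),0]); pp=np.array([-ax[1],ax[0],0])
    for s in(-.041,.041):
        q=[J+ax*s+.045*(pp*np.cos(w)+Z*np.sin(w)) for w in np.linspace(0,2*np.pi,40)]
        for i in range(39): l(q[i],q[i+1],(255,0,0))
    for s in(-.059,.059):
        q=[J+ax*s+.043*(pp*np.cos(w)+Z*np.sin(w)) for w in np.linspace(0,2*np.pi,40)]
        for i in range(39): l(q[i],q[i+1],(255,0,255))
    return im
J=np.array([.556,-.196,.045]); a=.105
im=draw(d,'',J,a); cv2.imwrite('pics/o1.png',im[390:890,560:1330])
im=draw(t,'',J,a); cv2.imwrite('pics/o2.png',im[480:920,690:1390])
```

```text
(no output)
```

View pics/o1.png

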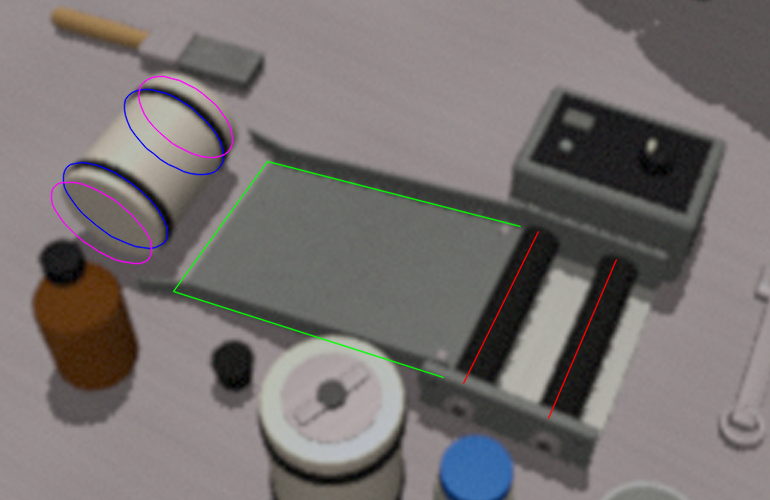

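View pics/o2.png

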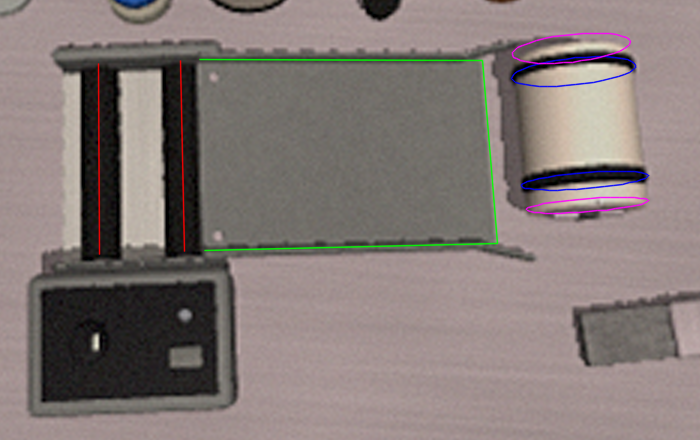

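The overlay confirms the mill: origin about (516,126) mm, x axis (-0.10, 0.995). The jar lies at about (552,-195) with its axis along the mill's y, and its lateral offset is about 4 mm. I'll go above the spot behind the jar at roughly (560,-274), with the jaws along the mill's y and 40 mm open.

```bash
python3 -m inch '[[10,-18,0,-0.03],[18,-32,0,-0.05],[18,-32,0,-0.05],[18,-32,0,-0.05],[18,-32,0,-0.05]]' 40 20
```

```text
time_s: 0.82
eef_pos: [0.204, 0.3634, 0.2313]
tcp_rot: [[-0.894, 0.448, 0.0], [0.448, 0.894, 0.0], [-0.0, 0.0, -1.0]]
force: [1.8, -0.4, 0.5]
finger_gap: 0.0398
```

```bash
python3 -m inch '[[18,-32,0,-0.05],[18,-32,0,-0.05],[18,-32,0,-0.05],[18,-32,0,-0.05],[18,-32,0,-0.05]]'
```

```text
time_s: 1.23
eef_pos: [0.2941, 0.2032, 0.2316]
tcp_rot: [[-0.755, 0.656, 0.001], [0.656, 0.755, 0.001], [-0.001, 0.001, -1.0]]
force: [1.2, 0.1, -0.0]
finger_gap: 0.0402
```

```bash
python3 -m inch '[[18,-32,0,-0.05],[18,-32,0,-0.05],[18,-32,0,-0.05],[18,-32,0,-0.05],[18,-32,0,-0.05]]'
```

```text
time_s: 1.65
eef_pos: [0.3842, 0.0429, 0.2317]
tcp_rot: [[-0.568, 0.823, 0.001], [0.823, 0.568, 0.0], [-0.001, 0.001, -1.0]]
force: [1.3, 1.1, 0.1]
finger_gap: 0.0401
```

```bash
python3 -m inch '[[18,-32,0,-0.05],[18,-32,0,-0.05],[18,-32,0,-0.05],[18,-32,0,-0.05],[18,-32,0,-0.05]]'
```

```text
time_s: 2.07
eef_pos: [0.4742, -0.1172, 0.2314]
tcp_rot: [[-0.347, 0.938, 0.001], [0.938, 0.347, -0.0], [-0.0, 0.001, -1.0]]
force: [1.3, 1.6, 0.1]
finger_gap: 0.04
```

```bash
python3 -m inch '[[18,-32,0,-0.05],[18,-32,0,-0.05],[18,-32,0,-0.05],[18,-32,0,-0.05],[10,-20,0,-0.03]]'
```

```text
time_s: 2.48
eef_pos: [0.5567, -0.2666, 0.2302]
tcp_rot: [[-0.123, 0.992, 0.0], [0.992, 0.123, -0.001], [-0.001, 0.0, -1.0]]
force: [-0.2, -0.4, 0.0]
finger_gap: 0.0398
```

```bash
python3 -m inch '[[0,-5,-20,0],[0,0,-35,0],[0,0,-35,0],[0,0,-30,0],[0,0,0,0]]'
python3 - <<'E'
from h import *
s=observe(); print(np.round(s['eef_pos'],4), s['tcp_rot'][0][1],s['tcp_rot'][1][1])
t=cap('top'); d=cap('scene')
cv2.imwrite('pics/a1.png',cv2.resize(t['img'][100:310,230:530],None,fx=2.6,fy=2.6))
cv2.imwrite('pics/a2.png',cv2.resize(d['img'][80:290,150:450],None,fx=2.6,fy=2.6))
E
```

```text
time_s: 2.9
eef_pos: [0.5505, -0.2653, 0.1021]
tcp_rot: [[-0.126, 0.992, -0.014], [0.992, 0.126, 0.008], [0.01, -0.012, -1.0]]
force: [-1.4, 0.9, -1.1]
finger_gap: 0.0399
[ 0.5505 -0.2653  0.1021] 0.9919023266150739 0.12640144330175038
```

View pics/a1.png

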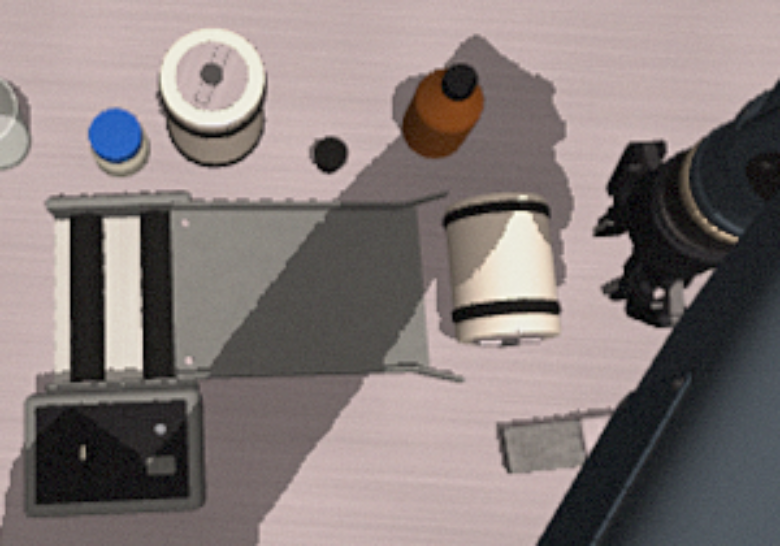

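View pics/a2.png

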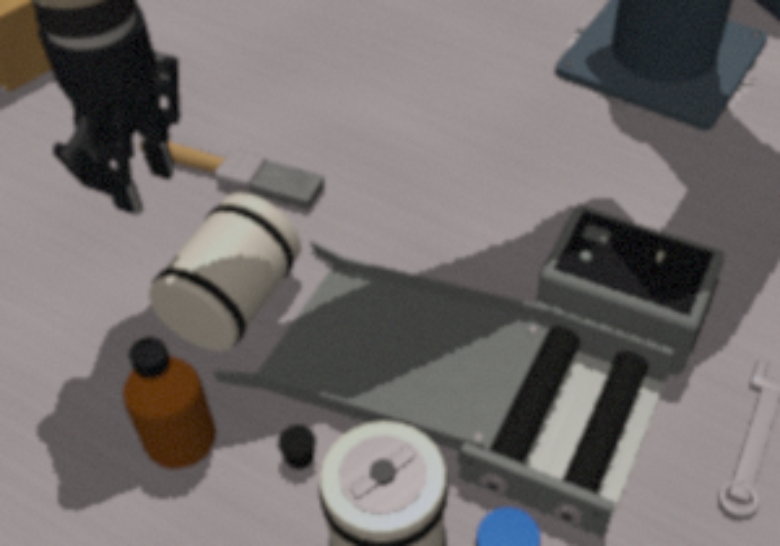

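Fingers are behind the jar and clear of it: tips near top-crop (610,230) and (615,290), jar edge at x=560. I'll correct sideways, then lower.

```bash
python3 -m inch '[[3,-4,0,-0.01],[3,-4,0,-0.01],[0,0,-20,0],[0,0,-20,0],[0,0,0,0]]'
python3 - <<'E'
from h import *
imaging.capture('top');imaging.capture('top')
s=observe(); print(s['time_s'],np.round(s['eef_pos'],4), np.round(s['tcp_rot'],3).tolist(),np.round(s['force'],1))
E
```

```text
time_s: 3.42
eef_pos: [0.5614, -0.2764, 0.07]
tcp_rot: [[-0.106, 0.994, -0.002], [0.994, 0.106, 0.001], [0.001, -0.001, -1.0]]
force: [-0.8, 0.2, -0.9]
finger_gap: 0.04
3.5167 [ 0.5623 -0.2769  0.0727] [[-0.106, 0.994, 0.001], [0.994, 0.106, -0.001], [-0.001, 0.001, -1.0]] [-0.7  0.3  0.8]
```

```bash
python3 -m inch '[[-2,0,-15,0],[0,0,-15,0],[0,0,-10,0],[0,0,-5,0],[0,0,0,0]]'
python3 - <<'E'
from h import *
t=cap('top'); d=cap('scene')
s=observe(); print(s['time_s'],np.round(s['eef_pos'],4), np.round(s['tcp_rot'],3).tolist(),np.round(s['force'],1))
cv2.imwrite('pics/a3.png',np.hstack([cv2.resize(t['img'][150:270,390:530],None,fx=2.8,fy=2.8),cv2.resize(d['img'][90:210,170:310],None,fx=2.8,fy=2.8)]))
E
```

```text
time_s: 3.93
eef_pos: [0.5595, -0.2762, 0.0261]
tcp_rot: [[-0.107, 0.994, -0.001], [0.994, 0.107, 0.0], [0.0, -0.001, -1.0]]
force: [-0.1, 0.6, -0.7]
finger_gap: 0.0403
4.0333 [ 0.5602 -0.2766  0.0273] [[-0.107, 0.994, 0.001], [0.994, 0.107, -0.001], [-0.001, 0.001, -1.0]] [ 0.7 -0.3 -0.6]
```

View pics/a3.png

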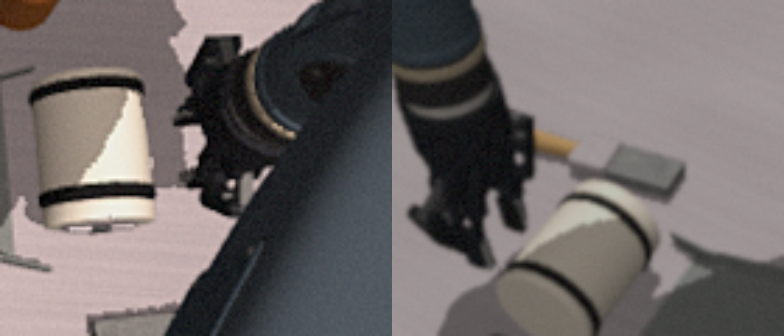

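The fingers are centred behind the jar with a gap of about 25 mm. I'll approach and ease into contact.

```bash
python3 -m inch '[[-0.4,4,0,0],[-0.4,4,0,0],[-0.4,4,0,0],[-0.2,3,0,0],[-0.2,2,0,0]]'; python3 -m inch '[[-0.2,2,0,0],[-0.2,2,0,0],[-0.2,2,0,0],[-0.2,2,0,0],[-0.2,2,0,0]]'
```

```text
time_s: 4.45
eef_pos: [0.5581, -0.2586, 0.0266]
tcp_rot: [[-0.107, 0.994, 0.0], [0.994, 0.107, 0.0], [-0.0, 0.0, -1.0]]
force: [0.8, 0.2, -0.4]
finger_gap: 0.0401
time_s: 4.87
eef_pos: [0.557, -0.2491, 0.0263]
tcp_rot: [[-0.107, 0.994, -0.0], [0.994, 0.107, 0.0], [0.0, -0.0, -1.0]]
force: [0.4, -0.3, -1.1]
finger_gap: 0.04
```

```bash
python3 -m inch '[[-0.2,2,0,0],[-0.2,2,0,0],[-0.2,2,0,0],[-0.2,2,0,0],[-0.2,2,0,0]]'
python3 - <<'E'
from h import *
t=cap('top'); d=cap('scene')
s=observe(); print(s['time_s'],np.round(s['eef_pos'],4), np.round(s['force'],1))
cv2.imwrite('pics/a4.png',np.hstack([cv2.resize(t['img'][150:270,370:510],None,fx=2.8,fy=2.8),cv2.resize(d['img'][90:210,170:310],None,fx=2.8,fy=2.8)]))
E
```

```text
time_s: 5.28
eef_pos: [0.556, -0.239, 0.0263]
tcp_rot: [[-0.107, 0.994, -0.0], [0.994, 0.107, 0.0], [0.0, -0.0, -1.0]]
force: [-0.5, 0.1, 0.4]
finger_gap: 0.0397
5.3833 [ 0.5559 -0.2387  0.0262] [-0.7 -1.4 -0.6]
```

View pics/a4.png

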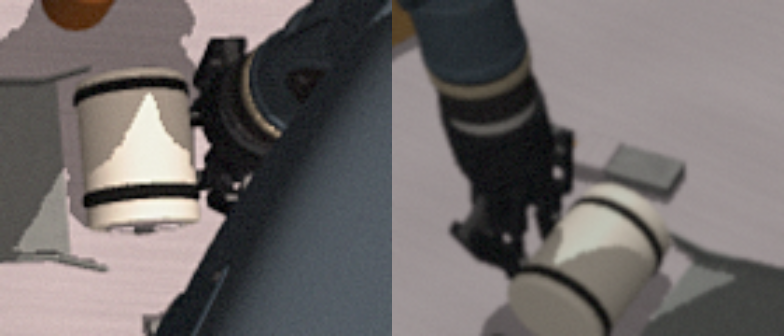

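In contact: the finger touches the jar at top-crop (195,130), with the ramp foot just ahead. I'll push steadily at 4 mm/row (48 mm/s).

```bash
python3 -m inch '[[-0.3,3,0,0],[-0.4,4,0,0],[-0.4,4,0,0],[-0.4,4,0,0],[-0.4,4,0,0]]'; python3 -m inch '[[-0.4,4,0,0],[-0.4,4,0,0],[-0.4,4,0.3,0],[-0.4,4,0.6,0],[-0.4,4,0.6,0]]'
```

```text
time_s: 5.8
eef_pos: [0.5539, -0.2194, 0.0261]
tcp_rot: [[-0.107, 0.994, -0.0], [0.994, 0.107, 0.001], [0.001, -0.0, -1.0]]
force: [-0.2, 0.2, 0.2]
finger_gap: 0.0403
time_s: 6.22
eef_pos: [0.5521, -0.1998, 0.0279]
tcp_rot: [[-0.107, 0.994, 0.0], [0.994, 0.107, 0.0], [0.0, 0.0, -1.0]]
force: [-0.3, -0.0, 0.4]
finger_gap: 0.0398
```

```bash
python3 -m inch '[[-0.4,4,0.6,0],[-0.4,4,0.6,0],[-0.4,4,0.6,0],[-0.4,4,0.6,0],[-0.4,4,0.6,0]]'
python3 - <<'E'
from h import *
t=cap('top'); d=cap('scene')
s=observe(); print(s['time_s'],np.round(s['eef_pos'],4), np.round(s['force'],1))
cv2.imwrite('pics/a5.png',np.hstack([cv2.resize(t['img'][150:270,320:460],None,fx=2.8,fy=2.8),cv2.resize(d['img'][110:230,190:330],None,fx=2.8,fy=2.8)]))
E
```

```text
time_s: 6.63
eef_pos: [0.5516, -0.1858, 0.0342]
tcp_rot: [[-0.105, 0.994, 0.003], [0.994, 0.105, -0.013], [-0.013, 0.002, -1.0]]
force: [-1.9, -11.0, 8.6]
finger_gap: 0.0402
6.7333 [ 0.552  -0.1836  0.0339] [-0.5 -6.1  5. ]
```

View pics/a5.png

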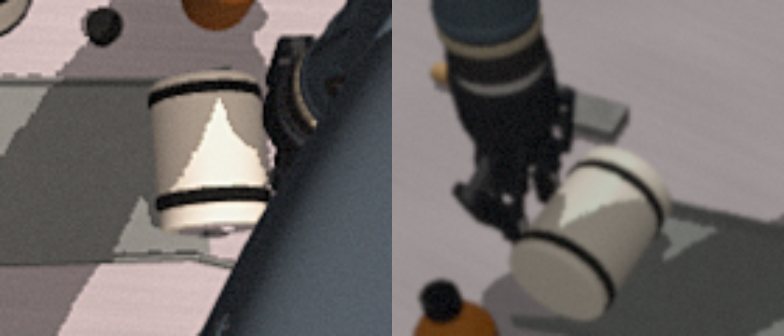

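Run:
```python
from h import *
t=imaging.capture('top'); s=observe(); print(s['time_s'],np.round(s['eef_pos'],4), np.round(s['force'],1))
O=np.array([.516,.126,0]);X=np.array([-.1,.995,0]);Y=np.array([-.995,-.1,0])
for p in((393.2,181.4),(395.7,220.7)):
    q=onplane(t,*p,.092); r=q-O; print(q.round(3),'mill',(r@X).round(4),(r@Y).round(4))
```

```text
6.7833 [ 0.552  -0.1837  0.0337] [-0.4 -7.1  4.3]
[ 0.586 -0.122  0.092] mill -0.2541 -0.0446
[ 0.502 -0.129  0.092] mill -0.2527 0.0392
```

Jar centre is at mill (-253, -3) mm, square and clear of the cheeks. The contact force of ~7–11 N comes from finger friction and is modest, so I'll continue.

```bash
python3 -m inch '[[-0.4,4,0.6,0],[-0.4,4,0.6,0],[-0.4,4,0.6,0],[-0.4,4,0.6,0],[-0.4,4,0.6,0]]'
```

```text
time_s: 7.2
eef_pos: [0.5515, -0.1673, 0.0392]
tcp_rot: [[-0.104, 0.995, 0.008], [0.994, 0.104, -0.015], [-0.016, 0.006, -1.0]]
force: [-1.2, -10.7, 8.7]
finger_gap: 0.0399
```

```bash
python3 -m inch '[[-0.4,4,0.6,0],[-0.4,4,0.6,0],[-0.4,4,0.6,0],[-0.4,4,0.6,0],[-0.4,4,0.6,0]]'
python3 - <<'E'
from h import *
t=cap('top'); d=cap('scene')
s=observe(); print(s['time_s'],np.round(s['eef_pos'],4), np.round(s['force'],1))
cv2.imwrite('pics/a6.png',np.hstack([cv2.resize(t['img'][150:270,320:460],None,fx=2.8,fy=2.8),cv2.resize(d['img'][110:230,190:330],None,fx=2.8,fy=2.8)]))
E
```

```text
time_s: 7.62
eef_pos: [0.5493, -0.1467, 0.0416]
tcp_rot: [[-0.104, 0.995, 0.007], [0.994, 0.104, -0.014], [-0.015, 0.006, -1.0]]
force: [-0.4, -12.3, 9.3]
finger_gap: 0.0399
7.7167 [ 0.5487 -0.1441  0.0406] [ 1.3 -7.   6.2]
```

View pics/a6.png

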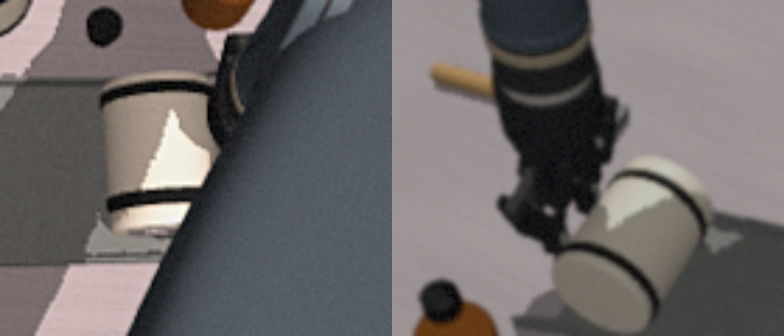

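The jar rolls up square: bands parallel to the ramp foot, finger at top-crop (225,100). It is at ramp x of about 50 mm. Continuing.

```bash
python3 -m inch '[[-0.4,4,0.6,0],[-0.4,4,0.6,0],[-0.4,4,0.6,0],[-0.4,4,0.6,0],[-0.4,4,0.6,0]]'
```

```text
time_s: 8.13
eef_pos: [0.548, -0.1277, 0.0456]
tcp_rot: [[-0.103, 0.995, 0.009], [0.994, 0.104, -0.016], [-0.017, 0.007, -1.0]]
force: [-0.9, -12.3, 8.8]
finger_gap: 0.04
```

```bash
python3 -m inch '[[-0.4,4,0.6,0],[-0.4,4,0.6,0],[-0.4,4,0.6,0],[-0.4,4,0.6,0],[-0.4,4,0.6,0]]'
```

```text
time_s: 8.55
eef_pos: [0.5451, -0.1062, 0.0472]
tcp_rot: [[-0.104, 0.995, 0.007], [0.994, 0.104, -0.013], [-0.014, 0.005, -1.0]]
force: [-0.8, -10.9, 8.5]
finger_gap: 0.0401
```

```bash
python3 -m inch '[[-0.4,4,0.6,0],[-0.4,4,0.6,0],[-0.4,4,0.6,0],[-0.4,4,0.6,0],[-0.4,4,0.6,0]]'
python3 - <<'E'
from h import *
t=cap('top'); d=cap('scene')
s=observe(); print(s['time_s'],np.round(s['eef_pos'],4), np.round(s['force'],1))
cv2.imwrite('pics/a7.png',np.hstack([cv2.resize(t['img'][150:270,290:430],None,fx=2.8,fy=2.8),cv2.resize(d['img'][120:260,210:390],None,fx=2.4,fy=2.4)]))if 0 else cv2.imwrite('pics/a7.png',np.hstack([cv2.resize(t['img'][150:270,290:430],None,fx=2.8,fy=2.8),cv2.resize(d['img'][120:240,230:370],None,fx=2.8,fy=2.8)]))
E
```

```text
time_s: 8.97
eef_pos: [0.543, -0.086, 0.05]
tcp_rot: [[-0.104, 0.995, 0.006], [0.994, 0.104, -0.013], [-0.014, 0.005, -1.0]]
force: [-1.2, -11.7, 9.6]
finger_gap: 0.04
9.0667 [ 0.5424 -0.0835  0.0491] [ 0.1 -6.4  5.1]
```

View pics/a7.png

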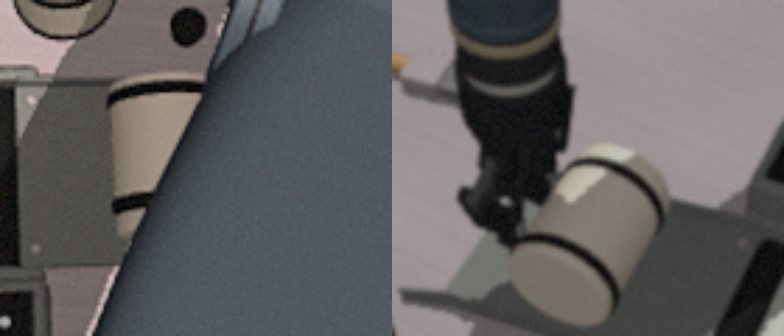

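The jar is halfway up at ramp x ≈ 0.11 m, still square (top-crop left edge (108,85)–(118,235)). Continuing.

```bash
python3 -m inch '[[-0.4,4,0.6,0],[-0.4,4,0.6,0],[-0.4,4,0.6,0],[-0.4,4,0.6,0],[-0.4,4,0.6,0]]'
```

```text
time_s: 9.48
eef_pos: [0.5419, -0.0674, 0.0544]
tcp_rot: [[-0.103, 0.995, 0.009], [0.995, 0.103, -0.015], [-0.016, 0.007, -1.0]]
force: [-0.4, -11.4, 8.6]
finger_gap: 0.0401
```

```bash
python3 -m inch '[[-0.4,4,0.6,0],[-0.4,4,0.6,0],[-0.4,4,0.6,0],[-0.4,4,0.6,0],[-0.4,4,0.6,0]]'
```

```text
time_s: 9.9
eef_pos: [0.539, -0.0457, 0.0559]
tcp_rot: [[-0.104, 0.995, 0.007], [0.994, 0.104, -0.013], [-0.013, 0.005, -1.0]]
force: [-0.7, -12.2, 8.8]
finger_gap: 0.04
```

```bash
python3 -m inch '[[-0.4,4,0.6,0],[-0.4,4,0.6,0],[-0.4,4,0.6,0],[-0.4,4,0.6,0],[-0.4,4,0.6,0]]'
python3 - <<'E'
from h import *
t=cap('top'); d=cap('scene')
s=observe(); print(s['time_s'],np.round(s['eef_pos'],4), np.round(s['force'],1))
cv2.imwrite('pics/a8.png',np.hstack([cv2.resize(t['img'][150:270,230:370],None,fx=2.8,fy=2.8),cv2.resize(d['img'][140:280,270:410],None,fx=2.8,fy=2.4)]))
E
```

```text
time_s: 10.32
eef_pos: [0.5368, -0.0256, 0.0587]
tcp_rot: [[-0.104, 0.995, 0.006], [0.994, 0.104, -0.012], [-0.013, 0.005, -1.0]]
force: [-0.9, -11.8, 9.0]
finger_gap: 0.04
10.4167 [ 0.5363 -0.0231  0.0578] [ 0.7 -6.7  5.4]
```

View pics/a8.png

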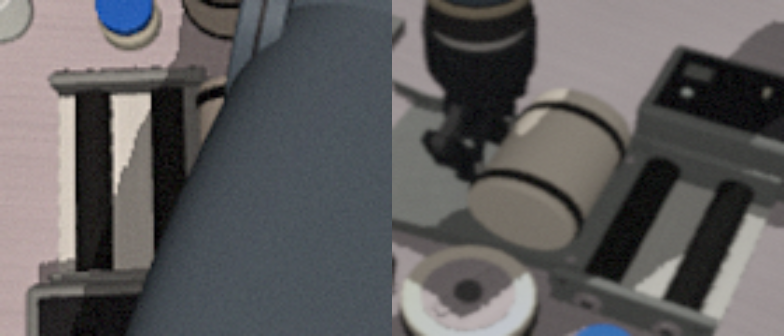

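The jar is near the top of the ramp at mill x ≈ -96 mm, clear of both bearing plates in the scene crop. I'll keep pushing towards the crest.

```bash
python3 -m inch '[[-0.4,4,0.6,0],[-0.4,4,0.6,0],[-0.4,4,0.6,0],[-0.4,4,0.6,0],[-0.4,4,0.6,0]]'
```

```text
time_s: 10.83
eef_pos: [0.535, -0.0056, 0.0619]
tcp_rot: [[-0.104, 0.995, 0.007], [0.994, 0.104, -0.012], [-0.012, 0.006, -1.0]]
force: [-0.5, -10.6, 8.9]
finger_gap: 0.0402
```

```bash
python3 -m inch '[[-0.4,4,0.6,0],[-0.4,4,0.6,0],[-0.4,4,0.4,0],[-0.4,4,0.4,0],[-0.4,4,0.4,0]]'
python3 - <<'E'
from h import *
d=cap('scene')
s=observe(); print(s['time_s'],np.round(s['eef_pos'],4), np.round(s['force'],1))
cv2.imwrite('pics/a9.png',cv2.resize(d['img'][140:300,270:450],None,fx=3,fy=3))
E
```

```text
time_s: 11.25
eef_pos: [0.5326, 0.0147, 0.0637]
tcp_rot: [[-0.104, 0.995, 0.006], [0.994, 0.104, -0.012], [-0.012, 0.005, -1.0]]
force: [-0.2, -12.0, 9.2]
finger_gap: 0.0402
11.3 [0.5323 0.0166 0.0635] [-0.4 -4.6  4.4]
```

View pics/a9.png

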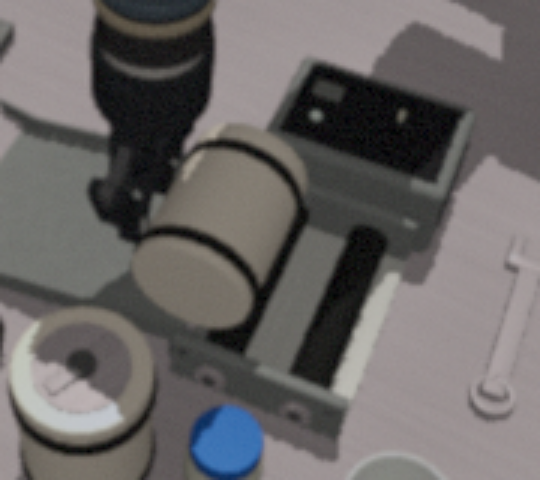

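The jar is now over the first roller's rising side, at mill x ≈ -57 mm. I'll slow down towards the crest.

```bash
python3 -m inch '[[-0.3,3,0.3,0],[-0.3,3,0.3,0],[-0.3,3,0.2,0],[-0.3,3,0.2,0],[-0.3,3,0.2,0]]'
```

```text
time_s: 11.72
eef_pos: [0.5301, 0.0331, 0.0631]
tcp_rot: [[-0.105, 0.994, 0.004], [0.994, 0.105, -0.003], [-0.004, 0.003, -1.0]]
force: [1.5, -5.0, 2.4]
finger_gap: 0.0401
```

```bash
python3 -m inch '[[-0.3,3,0.1,0],[-0.3,3,0,0],[-0.3,3,0,0],[-0.3,3,0,0],[-0.3,3,0,0]]'
python3 - <<'E'
from h import *
d=cap('scene')
s=observe(); print(s['time_s'],np.round(s['eef_pos'],4), np.round(s['force'],1))
cv2.imwrite('pics/a10.png',cv2.resize(d['img'][140:300,270:450],None,fx=3,fy=3))
E
```

```text
time_s: 12.13
eef_pos: [0.5259, 0.0509, 0.0605]
tcp_rot: [[-0.107, 0.994, -0.003], [0.994, 0.107, 0.002], [0.002, -0.002, -1.0]]
force: [-0.3, 0.6, -1.1]
finger_gap: 0.0399
12.1833 [0.5259 0.0513 0.0606] [-0.3  0.7 -0. ]
```

View pics/a10.png

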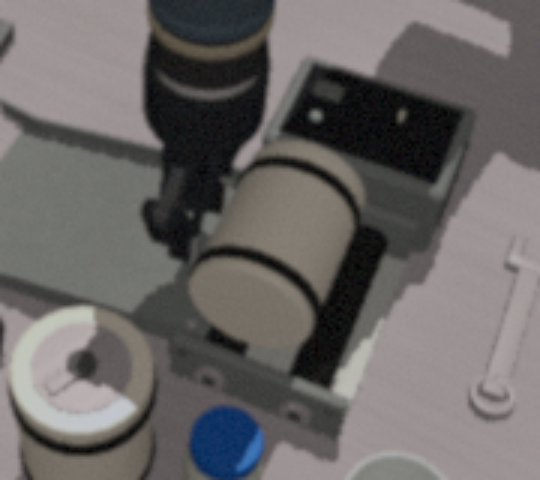

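The contact force has dropped to zero, so the jar is passing the crest. I'll hold and look again.

```bash
python3 -m inch '[[0,0,0,0],[0,0,0,0],[0,0,0,0],[0,0,0,0],[0,0,0,0]]'
python3 - <<'E'
from h import *
d=cap('scene')
s=observe(); print(s['time_s'],np.round(s['eef_pos'],4), np.round(s['force'],1))
cv2.imwrite('pics/a11.png',cv2.resize(d['img'][140:300,270:450],None,fx=3,fy=3))
E
```

```text
time_s: 12.6
eef_pos: [0.5272, 0.0496, 0.0615]
tcp_rot: [[-0.107, 0.994, -0.0], [0.994, 0.107, 0.0], [0.0, -0.0, -1.0]]
force: [0.2, -0.1, 0.2]
finger_gap: 0.0402
12.65 [0.5272 0.0496 0.0615] [ 0.8 -0.  -0.2]
```

View pics/a11.png

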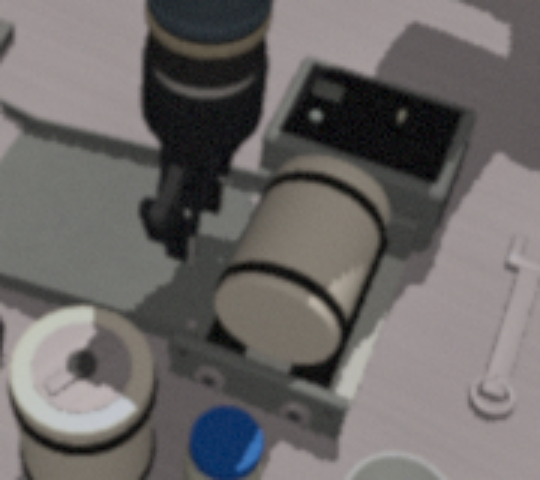

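The jar has dropped into the seat and sits clear of the fingers. I'll back off, raise the arm and check.

```bash
python3 -m inch '[[0.5,-5,0,0],[1,-10,0,0],[1,-10,5,0],[1,-10,20,0],[0,-5,30,0]]'; python3 -m inch '[[0,-5,35,0],[0,-15,35,0],[-5,-30,20,0],[-10,-35,0,0],[-10,-35,0,0]]'; python3 -m inch '[[-10,-35,0,0],[-10,-35,0,0],[-10,-35,0,0],[-5,-20,0,0],[0,0,0,0]]'
python3 - <<'E'
from h import *
t=cap('top');d=cap('scene')
s=observe(); print(s['time_s'],np.round(s['eef_pos'],4), np.round(s['force'],1))
O=np.array([.516,.126,0]);X=np.array([-.1,.995,0]);Y=np.array([-.995,-.1,0]);Z=np.array([0,0,1])
out=[]
for d,c in((t,(165,305,215,345)),(d,(150,290,300,430))):
    k=2.8; im=cv2.resize(d['img'],None,fx=k,fy=k,interpolation=cv2.INTER_CUBIC)
    J=O+Z*.073
    for s,r in((-.041,.045),(.041,.045),(-.059,.043),(.059,.043)):
        q=[proj(d,J+Y*s+r*(X*np.cos(w)+Z*np.sin(w))) for w in np.linspace(0,2*np.pi,40)]
        cv2.polylines(im,[np.int32(np.round((np.array(q)+.5)*k-.5))],True,(255,0,0) if r==.045 else (255,0,255),1)
    k=int(k*140)/140.
    a,b,e,f=[int(x*2.8) for x in c]; out.append(im[a:b,e:e+364][:392])
cv2.imwrite('pics/a12.png',np.hstack([o[:392] for o in out])); cv2.imwrite('pics/a13.png',t['img'])
E
```

```text
time_s: 13.07
eef_pos: [0.5281, 0.0079, 0.1138]
tcp_rot: [[-0.105, 0.994, -0.007], [0.994, 0.105, -0.0], [0.001, -0.007, -1.0]]
force: [0.3, 0.4, -0.1]
finger_gap: 0.04
time_s: 13.48
eef_pos: [0.5068, -0.1129, 0.21]
tcp_rot: [[-0.108, 0.994, 0.006], [0.994, 0.108, -0.003], [-0.003, 0.006, -1.0]]
force: [0.0, -0.5, -0.6]
finger_gap: 0.0398
time_s: 13.9
eef_pos: [0.469, -0.2405, 0.2068]
tcp_rot: [[-0.1, 0.995, -0.0], [0.995, 0.1, -0.003], [-0.003, -0.0, -1.0]]
force: [-0.4, 0.9, -0.6]
finger_gap: 0.0399
14.0 [ 0.47   -0.2367  0.2068] [-1.2  0.4  0.6]
```

View pics/a12.png

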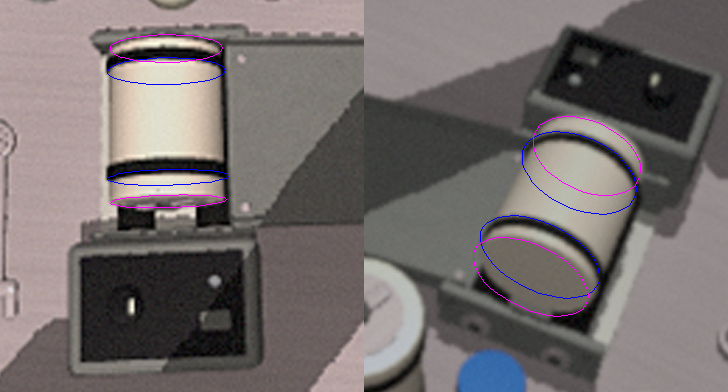

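View pics/a13.png

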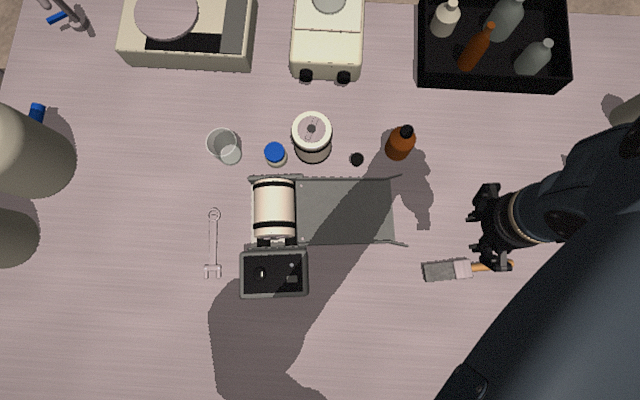

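The jar lies in the seat within a few mm of the overlay, and the bystanders are at their original pixels. I'll check that it is still, then hand in.

```bash
python3 -m inch '[[0,0,0,0],[0,0,0,0],[0,0,0,0],[0,0,0,0],[0,0,0,0]]'
python3 - <<'E'
from h import *
t=cap('top'); a=cv2.imread('pics/a13.png'); z=cv2.imread('pics/top0.png')
d1=cv2.absdiff(t['img'],a); print('jar diff max/mean',d1[175:245,250:300].max(),d1[175:245,250:300].mean(),'bg mean',d1[250:300,100:200].mean())
# bystander registration vs start
for n,(u0,v0,u1,v1) in dict(beaker=(203,124,245,168),pot=(262,138,290,170),spare=(288,108,335,168),stopper=(348,150,368,168),wrench=(200,204,225,282)).items():
    T=z[v0:v1,u0:u1]; R=t['img'][v0-10:v1+10,u0-10:u1+10]
    r=cv2.matchTemplate(R,T,cv2.TM_CCOEFF_NORMED); _,mx,_,l=cv2.minMaxLoc(r); print(n,mx.__round__(2),l[0]-10,l[1]-10)
s=observe(); print(s['time_s'],np.round(s['eef_pos'],3),np.round(s['force'],1))
E
python3 -c "
from plant import workorder
print(workorder.hand_in())"
```

```text
time_s: 14.42
eef_pos: [0.4709, -0.2345, 0.2066]
tcp_rot: [[-0.108, 0.994, 0.0], [0.994, 0.108, 0.0], [-0.0, 0.0, -1.0]]
force: [0.3, -0.1, -0.3]
finger_gap: 0.0399
jar diff max/mean 27 3.0745714285714287 bg mean 2.7338
beaker 0.99 0 0
pot 1.0 0 0
spare 1.0 0 0
stopper 0.99 0 0
wrench 0.98 0 0
14.4667 [ 0.471 -0.235  0.207] [ 0.1 -0.4  0.1]
the job is handed in; nothing more can be done
None
```

I pushed the jar up the ramp with two fingertips held 40 mm apart, at 36–48 mm/s and about 12 N. It went over the first roller and dropped into its seat. I then withdrew the arm and handed in at 14.5 s.

**Jar position:** In both camera views the jar matches the expected seat outline to within a few mm and lies square to the rollers. It may sit about 3–5 mm off-centre along the rollers, away from the motor, where 20 mm is allowed.

**At rest:** Two pictures about 0.5 s apart showed no movement of the jar beyond image noise.

**Robot clear:** The wrist force was about zero with the gripper clear of everything.

**Bystanders:** Matching against the first picture showed zero pixel shift for the beaker, bead pot, spare jar, stopper and wrench. I compared the amber bottle and the brush only by eye; both looked unmoved.

**Higher push force than expected:** Friction between the fingertips and the rolling jar made the push about 12 N, with 9 N upward on the tool. The finger lagged up to about 5 mm behind its commanded position on the ramp, but the jar stayed square and never ran away.

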